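Charge the colour shaker and take off its measuring cap

ROBOT

A 7-joint arm with a two-finger parallel gripper is mounted at the origin on the work surface. World frame = base frame: x ahead of the robot, y to its left, z up, the work surface at z = 0. Lengths are in m, angles in rad, forces in N, time in s.
With the tool pointing down it reaches from about 0.425 to 0.95 m from the base axis. Payload 4.7 kg.
Tool frame: the origin (TCP) lies at the very end of the fingers, on their centre line; the grasp point (between the pads) lies 19 mm behind it; z points along the fingers, y is the line along which they close (so a half turn about z gives the same grasp; the last joint's range is limited). The gripper opens to 87 mm and grips with 3 to 60 N. Pads are 19 mm wide; open, the fingers measure 117 mm over their backs; the gripper's body (75 mm by 190 mm) begins 51 mm behind the grasp point.
Start: joints at [-1.348, 0.469, -0.049, 1.532, 0.024, 1.141, -0.082], TCP at [0.168, 0.654, 0.223] pointing down, gripper open.
Joint ranges: [-2.59, 2.59], [-0.33, 1.99], [-1.39, 1.29], [0.1, 2.45], [-1.04, 4.18], [0.21, 1.99], [-2.66, 2.66]. Speed limits (rad/s): [2.57, 2.57, 3.14, 3.14, 3.14, 3.14, 3.14].

INTERFACE

Orientations are given as a rotation vector (axis times angle).
In Python, from station import env gives the robot as it stands.
- The arm moves only by the tool step_arm, never from a script. Its argument "increments" is a list that holds one entry, the list of rows, each a list of 7 numbers: the shift along the world's x, y, z in cm, then the turn, a rotation vector about the world's x, y, z in degrees, then the gripper's target within -1 to 1 (shut at 1, half-way at 0, fully open at -1). A call has 1 to 5 rows; each row is the pose to reach, as a shift and turn from the pose commanded when the call began; what a row does not reach only later rows make up. A row lasts 1/12 s, in which the tool goes at most 41.7 mm and 7.16 degrees, less where a joint would pass 70% of its speed; a pose out of reach is approached as far as the arm can. A call with a gripper value outside its range is refused whole. The fingers move at their own pace and stop on an object; "squeeze" is the grip in N (left out, the last holds). Time passes only in rows, so rows that repeat a pose let the fingers close. It gives the time, the measured TCP pose, the force, the opening and the grip force at its end, in the units of the state.
- env.state(): the state, without advancing time (a new reading comes with each control period).
- env.read_camera(name): name is "side" or "top" or "wrist"; returns the picture (384x512x3 uint8, red, green, blue); there is no depth.
- env.get_calibration(name): a dict with "camera_matrix" (3x3 intrinsics, pixels), "R" (3x3) and "t" (3): a world point X has camera coordinates R X + t; the wrist camera has in their place "tool_from_camera" (4x4, takes a point from camera to tool coordinates, whose origin is the TCP and whose axes are the flange's). Camera axes: x right, y down, z forward; pixel columns grow to the right and rows downward; lengths in m; the calibration is good to about 2 mm. A picture is of the moment at which its call begins: read the wrist's pose just before it. get_calibration takes no time and is no camera call.
- env.sign_off(): hands the job in; it is judged then, once.
The state is a dict: "time": time; "q": joint angles; "joint_velocities": joint speeds; "joint_efforts": joint torques, N m; "ee_pos": TCP position; "eef_rot": TCP orientation; "contact_force": force on the tool from outside, world axes, zero at the start; "ft_torque": the same for the moment, N m; "grip_width": finger opening in m; "finger_force": force on a finger pad.
Only numpy, scipy, OpenCV 4.12 (cv2) and the standard library are available. Lean on these libraries where they do the work, as an engineer would, in place of code of your own. Each camera call takes 0.05 s, during which the arm holds its last target. There are 200 camera calls.

TASK

Drop the mixing ball from the pocket tray into the open shaker, then lower the nested lids together (the outer cap staying on the inner lid, not dropped in) until the inner lid is fully seated in the shaker's mouth. Then lift the outer cap alone, leaving the inner lid fully seated, and finish still holding the cap upright (open end down) and still, about 10 cm above the inner lid; do not put it down or let go. Leave everything else on the counter where it is.

Things in the scene. Friction and masses are not known exactly. Their poses are not given: they have to be found in the camera images.
- shaker: open white round mixing shaker, fixed to the counter, with a black foot 80 mm across; outside 56 mm, inside 50 mm across, inner floor 12 mm and rim 80 mm above the counter. Origin on its axis at counter height; z up.
- tray: grey pocket tray, fixed, 150 mm (its x) by 50 mm (its y), top 12 mm above the counter. Three square pockets in a row along its x at -45, 0 and +45 mm, 19.5 mm wide and 4 mm deep; each holds one small part. Origin under its centre, on the counter.
- ball_center (a point): centre of the mixing ball: a loose steel ball 18 mm across, 24 g nominal, lying in any one of the three pockets (its centre 17 mm above the counter, 5 mm above the tray's top).
- lid_stand: fixed metal stand that carries the lids: a post 42 mm across whose flat top is 25 mm above the counter, on a foot 90 mm across and 5 mm high. Origin on its axis at counter height.
- inner_lid: loose black inner lid (about 90 g), round, origin on its axis at the very bottom, z up: from 0 to 10 mm a tapered plug (41 mm across at the bottom, 47 mm from 6 mm up), from 10 to 24 mm a plain round flange 62 mm across to grip, from 24 to 36 mm a tapered boss (37 mm across at its foot) hidden in the outer cap. It starts with its plug standing on the lid stand. Fully seated in the shaker its flange rests on the rim and its origin is 70 mm above the counter.
- outer_cap: loose white outer cap (about 50 g), an upside-down cup 48 mm across outside, 42 mm inside, 30 mm tall, origin on its axis at its open lower edge, z up. It just rests on the inner lid's flange, around the boss, with about 2.5 mm of play; nothing locks it. Nested, its origin is 24 mm above the inner lid's origin. Lifting the inner lid by the flange carries both; lifting the cap takes the cap alone.
- bottle_a: a white bottle with a blue label, 72 mm across, 200 mm tall, standing at the side; not part of the job. Origin under its centre.
- bottle_b: a white bottle, 66 mm across, 170 mm tall, standing at the side; not part of the job. Origin under its centre.
- bowl: a black mixing bowl, 110 mm across and 65 mm tall, standing on a round kitchen scale; not part of the job. Origin under its centre.
- brush: a flat black tint brush lying on the counter, about 195 mm long, 10 mm high; not part of the job. Origin under its centre.
- carton: a cardboard tube carton lying on the counter, 150 x 36 x 32 mm; not part of the job. Origin under its centre.
- comb: a flat black comb lying on the counter, 190 mm long, 6 mm high; not part of the job. Origin under its centre.
- clip: a small metal hair clip lying on the counter, 85 mm long, 14 mm high; not part of the job. Origin under its centre.
- stopper: a small steel cylinder, 18 mm across, 16 mm tall, standing in a pocket of the tray; not part of the job. Origin under its centre.
- collar: a small steel ring, 18 mm across, 10 mm tall, lying in a pocket of the tray; not part of the job. Origin under its centre.
Mind the look-alikes: they are no part of the job. Of the things that look like the outer_cap, the middle-sized one is meant.

How it is judged:
By the outcome, as a careful person would: the job done as asked, in the order asked, and still so for the second after the job is handed in, while the arm keeps its last pose, push and grip.
It also fails if it takes over 70 s, if anything falls off the work surface, if the arm or the gripper's body presses on something with over 40 N, if the wrist force passes 120 N, or if a joint passes its speed limit or range.

## Working session

There is one attempt and no reset: what is moved stays moved. The work goes in short steps, Python scripts to look and compute and a tool call to move; the robot and the scene stay as the last step left them, time stands still between calls to the robot, and variables do not carry over. Pictures are saved under pics/ and viewed, at most 10 in all, crops included, and the job is handed in when it is done.

Besides the shell and the picture viewer there is one more tool, called after "Emit:" as a command line: name --argument value ..., lists and objects as JSON in quotes. step_arm: Moves the arm, as the interface text tells. Its arguments: {"type":"object","properties":{"increments":{"type":"array","items":{"type":"array","items":{"type":"array","items":{"type":"number"}}}},"squeeze":{"type":"number"}},"required":["increments"]}

```bash
mkdir -p pics; ls; python3 - <<'E'
from station import env
import cv2,numpy as np
for n in ['side','top']:
    im=env.read_camera(n); cv2.imwrite(f'pics/{n}0.png',cv2.cvtColor(im,cv2.COLOR_RGB2BGR))
    c=env.get_calibration(n); print(n,{k:np.round(v,3).tolist() for k,v in c.items()})
print(env.get_calibration('wrist'))
s=env.state();print(s)
E
```

```text
pics
side {'camera_matrix': [[378.381, 0.0, 254.417], [0.0, 378.381, 195.41], [0.0, 0.0, 1.0]], 'R': [[0.836, -0.548, 0.018], [-0.385, -0.611, -0.692], [0.39, 0.572, -0.722]], 't': [-0.455, 0.252, 0.871]}
top {'camera_matrix': [[393.401, 0.0, 254.017], [0.0, 393.401, 192.573], [0.0, 0.0, 1.0]], 'R': [[-0.02, -1.0, -0.001], [-0.986, 0.02, -0.164], [0.164, -0.002, -0.986]], 't': [-0.019, 0.551, 1.231]}
{'camera_matrix': array([[339.91337839,   0.        , 259.07217539],
       [  0.        , 339.91337839, 187.42973906],
       [  0.        ,   0.        ,   1.        ]]), 'tool_from_camera': array([[-2.80652361e-04, -9.68985154e-01, -2.47118781e-01,
         6.84417635e-02],
       [ 9.99999543e-01, -4.97726522e-04,  8.15953269e-04,
         1.57731511e-03],
       [-9.13644176e-04, -2.47118439e-01,  9.68984851e-01,
        -1.62009364e-01],
       [ 0.00000000e+00,  0.00000000e+00,  0.00000000e+00,
         1.00000000e+00]])}
{'time': 0.1, 'q': array([-1.34791098,  0.46938192, -0.04863535,  1.53351369,  0.02411493,
        1.14096038, -0.08231652]), 'joint_velocities': array([-0.00018915, -0.00053151, -0.0002968 , -0.00399996,  0.00061554,
        0.00060404,  0.00056848]), 'joint_efforts': array([ 3.06332204e-04, -5.09171605e+01, -8.12320970e-02, -2.36826038e+01,
       -6.14253175e-02,  3.45797336e-02,  6.42530995e-05]), 'ee_pos': array([0.16800583, 0.65324329, 0.22161597]), 'eef_rot': array([-3.94355935e-01, -3.11657940e+00,  2.62212153e-03]), 'contact_force': array([0.347963  , 0.15522691, 0.58477774]), 'ft_torque': array([0.03059865, 0.01660517, 0.00043442]), 'finger_force': 0.0, 'grip_width': 0.0867648789769319}
```

View pics/side0.png

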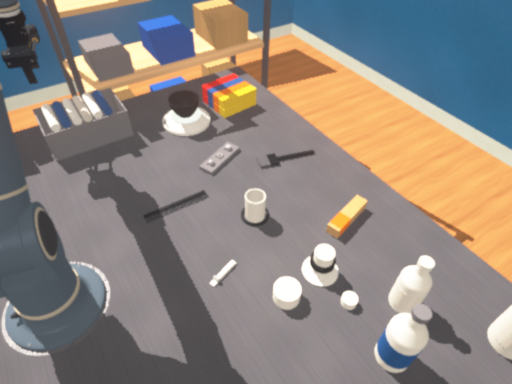

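View pics/top0.png

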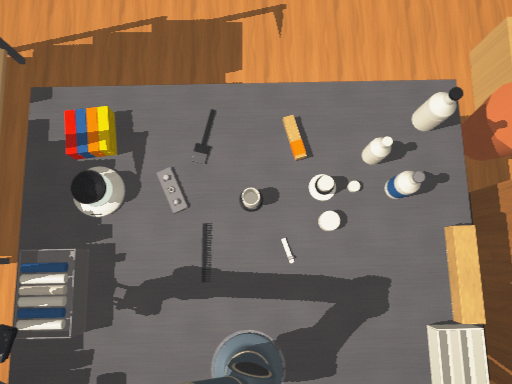

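Side view: shaker (255,205), nested lids on the stand (322,260), tray (220,158), with the larger and smaller look-alike caps at (287,292) and (349,300). Top view: shaker (250,197), lids (324,186), tray (172,190).

```bash
cat > h.py <<'E'
from station import env
import cv2,numpy as np
from scipy.spatial.transform import Rotation as Ro
def cam(n,s=None):
    c=env.get_calibration(n);K=c['camera_matrix']
    if n=='wrist':
        s=s or env.state();T=c['tool_from_camera'];R=Ro.from_rotvec(s['eef_rot']).as_matrix()
        return K,R@T[:3,:3],R@T[:3,3]+s['ee_pos']
    return K,c['R'].T,-c['R'].T@c['t']
def ray(C,uv,z):
    K,R,o=C;d=R@np.linalg.solve(K,[uv[0],uv[1],1.]);return (o+d*(z-o[2])/d[2])
def proj(C,X):
    K,R,o=C;p=K@(R.T@(np.asarray(X)-o));return p[:2]/p[2]
def shot(n,f):
    s=env.state();im=cv2.cvtColor(env.read_camera(n),cv2.COLOR_RGB2BGR);cv2.imwrite(f'pics/{f}.png',im);return cam(n,s),im
E
python3 - <<'E'
from h import *
C=cam('top')
for nm,uv,z in [('shaker',(251,193),.08),('cap',(324,182),.079),('traya',(165,175),.012),('tray',(172,190),.012),('trayb',(180,205),.012),('big',(330,220),.03),('small',(354,186),.02),('bottleb',(388,142),.17),('carton',(295,137),.03),('comb',(207,253),0),('clip',(288,250),0),('bowl',(90,184),.06)]: print(nm,ray(C,uv,z).round(3))
im=cv2.imread('pics/top0.png')
cv2.imwrite('pics/crop1.png',np.hstack([cv2.resize(im[x-40:x+40,y-40:y+40],(400,400),interpolation=cv2.INTER_CUBIC) for x,y in [(190,172),(190,325)]]))
print(Ro.from_rotvec(env.state()['eef_rot']).as_matrix().round(3))
E
```

```text
shaker [ 0.544 -0.02   0.08 ]
cap [ 0.574 -0.252  0.079]
traya [0.622 0.267 0.012]
tray [0.57  0.243 0.012]
trayb [0.519 0.216 0.012]
big [ 0.458 -0.275  0.03 ]
small [ 0.57  -0.362  0.02 ]
bottleb [ 0.675 -0.433  0.17 ]
carton [ 0.74  -0.171  0.03 ]
comb [0.36  0.128 0.   ]
clip [ 0.365 -0.138  0.   ]
bowl [0.587 0.497 0.06 ]
[[-0.968  0.249 -0.   ]
 [ 0.249  0.968 -0.002]
 [-0.    -0.002 -1.   ]]
```

View pics/crop1.png

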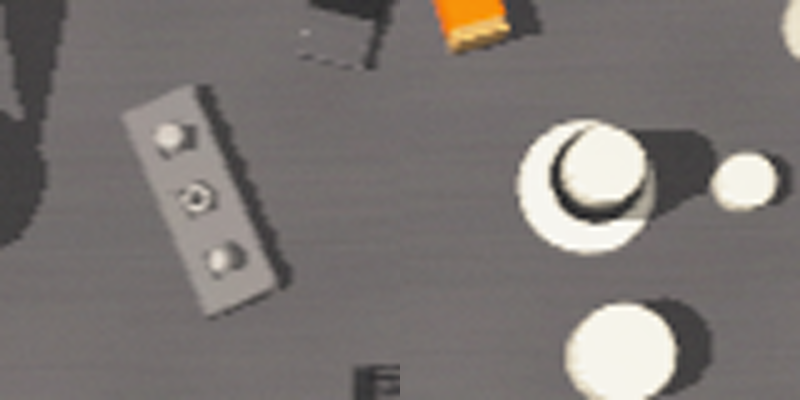

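Tray crop: the ring (collar) is in the middle pocket at (197,198). The ball and stopper are at the ends, (172,136) and (224,258), and I can't yet tell which is which. I'll go over the tray to check.

Emit:
step_arm --increments '[[[13,-13,0,0,0,41,-1],[13,-13,0,0,0,41,-1],[13,-13,0,0,0,41,-1],[13,-13,0,0,0,41,-1],[13,-13,0,0,0,41,-1]]]'

```text
time: 0.52
ee_pos: [0.3037, 0.5183, 0.2221]
eef_rot: [-0.58, 3.086, -0.007]
contact_force: [0.7, -0.5, 0.2]
grip_width: 0.0873
finger_force: 0.0
```

Emit:
step_arm --increments '[[[13,-13,0,0,0,6,-1],[13,-13,0,0,0,6,-1],[13,-13,0,0,0,6,-1],[13,-13,0,0,0,6,-1],[13,-13,0,0,0,6,-1]]]'

```text
time: 0.93
ee_pos: [0.4331, 0.3876, 0.2222]
eef_rot: [-0.73, 3.055, -0.006]
contact_force: [1.0, -1.1, -0.4]
grip_width: 0.087
finger_force: 0.0
```

Emit:
step_arm --increments '[[[14,-15,0,0,0,0,-1],[14,-15,0,0,0,0,-1],[14,-15,0,0,0,0,-1],[14,-15,0,0,0,0,-1],[14,-15,0,0,0,0,-1]]]'

```text
time: 1.35
ee_pos: [0.5694, 0.2413, 0.2223]
eef_rot: [0.741, -3.052, 0.001]
contact_force: [-0.2, 0.1, 0.3]
grip_width: 0.0871
finger_force: 0.0
```

```bash
python3 - <<'E'
from h import *
C,im=shot('wrist','w1')
print(env.state()['ee_pos'])
E
```

```text
[0.57563898 0.23219495 0.22219895]
```

View pics/w1.png

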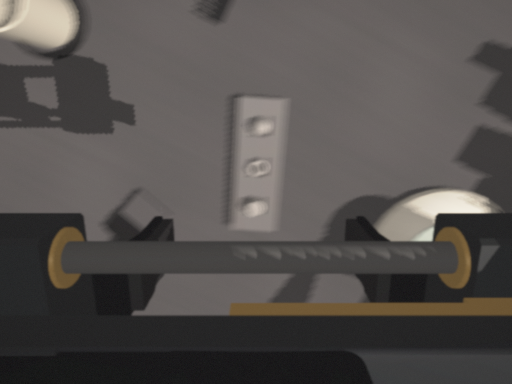

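The wrist view shows the tray at (260,165), blurred because the arm was still moving. The bottom of the picture is the far (+x) end. I'll go lower for a clear look.

Emit:
step_arm --increments '[[[-1.5,0,-8,0,0,0,-1],[-1.5,0,-8,0,0,0,-1],[-1.5,0,-8,0,0,0,-1],[-1.5,0,-8,0,0,0,-1],[-1.5,0,-8,0,0,0,-1]]]'

```text
time: 1.82
ee_pos: [0.5544, 0.2446, 0.1443]
eef_rot: [-0.743, 3.05, 0.001]
contact_force: [1.2, -0.6, 0.3]
grip_width: 0.0872
finger_force: 0.0
```

```bash
python3 - <<'E'
from h import *
C,im=shot('wrist','w2')
print(env.state()['ee_pos'],proj(C,[.57,.243,.012]))
cv2.imwrite('pics/w2c.png',cv2.resize(im[0:260,130:390],(780,780))[:600])
E
```

```text
[0.55497132 0.24485574 0.14506173] [247.025982   192.41396509]
```

View pics/w2c.png

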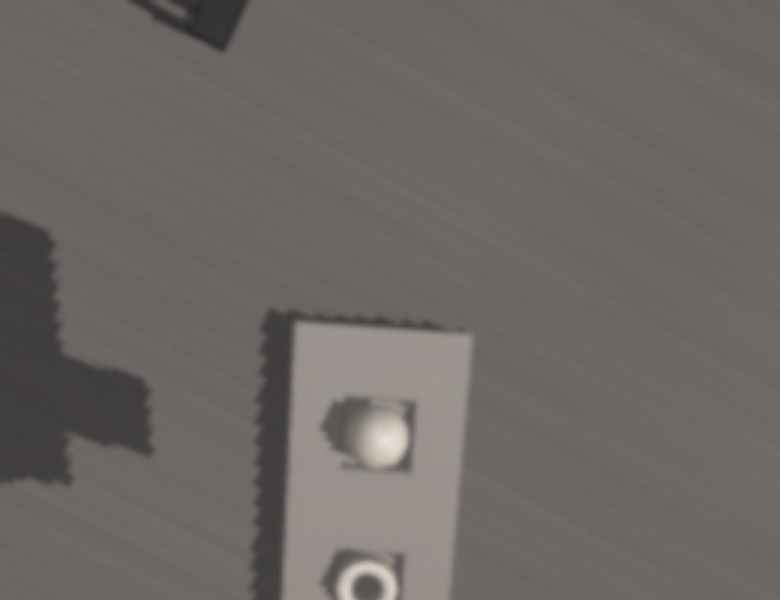

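The near pocket, at crop (381,437) or image (257,146), holds a smoothly shaded sphere: the ball. The ring is below it.

```bash
python3 - <<'E'
from h import *
C=cam('wrist')
f=lambda p,z:ray(C,(130+p[0]/3,p[1]/3),z)
b=f((380,437),.018);print('ball',b, 'colar',f((367,588),.018))
e=f((472,334),.012)-f((295,322),.012);print('edge',e,np.linalg.norm(e),np.degrees(np.arctan2(e[1],e[0])))
y=Ro.from_rotvec(env.state()['eef_rot']).as_matrix()[:,1];print('tooly',np.degrees(np.arctan2(y[1],y[0])))
print('move cm',(b-env.state()['ee_pos'])*100)
im=cv2.imread('pics/w2.png');im=im
cv2.imwrite('pics/x.png',im)
E
```

```text
ball [0.52889355 0.23150339 0.018     ] colar [0.57024064 0.24849836 0.018     ]
edge [-0.01999611  0.04581731  0.        ] 0.04999070192479211 113.57796264954243
tooly 117.3758937052745
move cm [ -2.60777692  -1.335235   -12.70617333]
```

Emit:
step_arm --increments '[[[-2.6,-1.3,0,0,0,-3.8,-0.4],[-2.6,-1.3,-3,0,0,-3.8,-0.4],[-2.6,-1.3,-7,0,0,-3.8,-0.4],[-2.6,-1.3,-10.5,0,0,-3.8,-0.4],[-2.6,-1.3,-10.5,0,0,-3.8,-0.4]]]'

```text
time: 2.28
ee_pos: [0.5246, 0.2297, 0.034]
eef_rot: [0.641, -3.068, 0.003]
contact_force: [-0.9, -0.5, -0.4]
grip_width: 0.0641
finger_force: 0.0
```

Emit:
step_arm --increments '[[[0,0,0,0,0,0,-0.4],[0,0,0,0,0,0,-0.4],[0,0,0,0,0,0,-0.4]]]'

```text
time: 2.53
ee_pos: [0.5296, 0.232, 0.0407]
eef_rot: [-0.64, 3.07, 0.003]
contact_force: [-0.4, -0.6, 0.8]
grip_width: 0.0616
finger_force: 0.0
```

```bash
python3 - <<'E'
from h import *
C,im=shot('wrist','w3');s=env.state()
print(s['ee_pos'],s['grip_width'],proj(C,[.5289,.2315,.017]))
g=im[80:380,100:420];cv2.imwrite('pics/w3c.png',cv2.resize(g,None,fx=1.8,fy=1.8))
E
```

```text
[0.52929035 0.23183119 0.04049849] 0.061169002099563184 [254.97263645 218.82826565]
```

View pics/w3c.png

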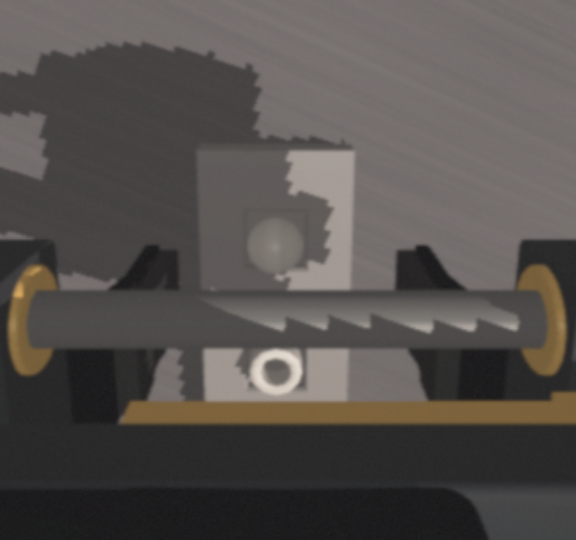

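Ball at crop (275,244), image (252.8,215.6), between the fingers and clearly a sphere.

```bash
python3 - <<'E'
from h import *
b=ray(cam('wrist'),(252.8,215.6),.0175);print(b,(b-env.state()['ee_pos'])*100)
E
```

```text
[0.52701556 0.2293147  0.0175    ] [-0.22747873 -0.25164826 -2.29984907]
```

Emit:
step_arm --increments '[[[-0.2,-0.25,-1.3,0,0,0,-0.4],[-0.2,-0.25,-2.65,0,0,0,-0.4],[-0.2,-0.25,-2.65,0,0,0,-0.4],[-0.2,-0.25,-2.65,0,0,0,-0.4]]]'

```text
time: 2.92
ee_pos: [0.5257, 0.2285, 0.0121]
eef_rot: [-0.641, 3.074, 0.001]
contact_force: [-0.1, -0.3, 0.2]
grip_width: 0.0612
finger_force: 0.0
```

Emit:
step_arm --increments '[[[0,0,0,0,0,0,1],[0,0,0,0,0,0,1],[0,0,0,0,0,0,1],[0,0,0,0,0,0,1],[0,0,0,0,0,0,1]]]' --squeeze 10

```text
time: 3.33
ee_pos: [0.5264, 0.2286, 0.0125]
eef_rot: [-0.64, 3.073, 0.001]
contact_force: [-0.0, -1.6, 5.3]
grip_width: 0.0351
finger_force: 2.7
```

Emit:
step_arm --increments '[[[0,0,0,0,0,0,1],[0,0,0,0,0,0,1],[0,0,0,0,0,0,1]]]'

```text
time: 3.58
ee_pos: [0.5264, 0.229, 0.0124]
eef_rot: [-0.64, 3.073, 0.002]
contact_force: [0.7, 0.3, 5.5]
grip_width: 0.0169
finger_force: 11.6
```

Emit:
step_arm --increments '[[[0,0,0.2,0,0,0,1],[0,0,0.6,0,0,0,1],[0,0,1.5,0,0,0,1],[0,0,4,0,0,0,1],[0,0,4,0,0,0,1]]]' --squeeze 15

```text
time: 4.0
ee_pos: [0.5275, 0.2294, 0.055]
eef_rot: [-0.64, 3.069, 0.003]
contact_force: [1.6, 0.0, -0.6]
grip_width: 0.0167
finger_force: 15.0
```

Emit:
step_arm --increments '[[[0,0,4,0,0,0,1],[0,0,8,0,0,0,1],[0.5,-4,11,0,0,0,1],[0.8,-8,11,0,0,0,1],[1,-12,11,0,0,0,1]]]'

```text
time: 4.42
ee_pos: [0.5366, 0.1124, 0.1642]
eef_rot: [-0.645, 3.068, 0.001]
contact_force: [1.3, -0.8, -0.3]
grip_width: 0.0163
finger_force: 15.0
```

Emit:
step_arm --increments '[[[0.5,-4,0,0,0,0,1],[0.5,-8,0,0,0,0,1],[0.5,-11.5,0,0,0,0,1],[0.5,-12.5,0,0,0,0,1],[0.5,-12.5,0,0,0,0,1]]]'

```text
time: 4.83
ee_pos: [0.5396, -0.0171, 0.1613]
eef_rot: [0.63, -3.078, 0.002]
contact_force: [-0.1, 1.2, 1.1]
grip_width: 0.0163
finger_force: 15.0
```

Emit:
step_arm --increments '[[[0,0,0,0,0,0,1],[0,0,0,0,0,0,1],[0,0,0,0,0,0,1]]]'

```text
time: 5.08
ee_pos: [0.54, -0.0103, 0.161]
eef_rot: [-0.647, 3.074, 0.002]
contact_force: [0.3, 0.5, -0.4]
grip_width: 0.0163
finger_force: 15.0
```

```bash
python3 - <<'E'
from h import *
C,im=shot('wrist','w4');s=env.state()
print(s['ee_pos'],s['grip_width'],s['finger_force'],proj(C,[.544,-.02,.08]))
g=im;cv2.imwrite('pics/w4c.png',cv2.resize(g,None,fx=1.5,fy=1.5))
E
```

```text
[ 0.53995302 -0.01055532  0.16096714] 0.01621840539859369 15.000025480985641 [241.80888089 193.74800241]
```

View pics/w4c.png

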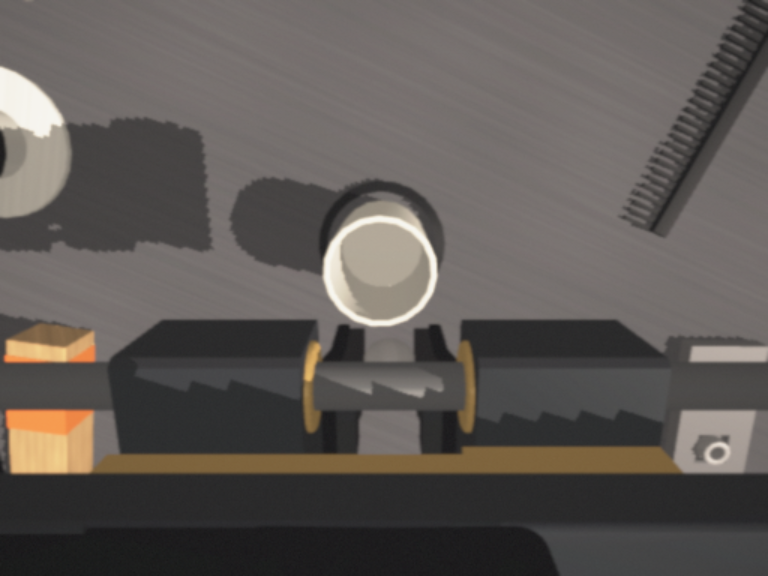

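Ball held at (390,352). Shaker rim spans columns 322–438 and rows 214–327, so its centre is (380,270.5), which is (253.3,180.3) unscaled.

```bash
python3 - <<'E'
from h import *
C=cam('wrist');b=ray(C,(253.3,180.3),.08);p=env.state()['ee_pos']
print(b,(b-p)*100, ray(C,(322/1.5,180),.08)-ray(C,(438/1.5,180),.08), 'ball',ray(C,(390/1.5,352/1.5),p[2]+.004)-p)
E
```

```text
[ 0.53116376 -0.01658204  0.08      ] [-0.87892575 -0.60267215 -8.09671385] [ 0.02283564 -0.05193553  0.        ] ball [-0.00338437  0.0014042   0.004     ]
```

Emit:
step_arm --increments '[[[-0.7,-0.65,-2,0,0,0,1],[-0.7,-0.65,-5,0,0,0,1],[-0.7,-0.65,-7.1,0,0,0,1],[-0.7,-0.65,-7.1,0,0,0,1],[-0.7,-0.65,-7.1,0,0,0,1]]]'

```text
time: 5.55
ee_pos: [0.5324, -0.0182, 0.0894]
eef_rot: [0.644, -3.073, -0.001]
contact_force: [-0.9, 0.1, 0.1]
grip_width: 0.0166
finger_force: 15.0
```

Emit:
step_arm --increments '[[[0,0,0,0,0,0,1],[0,0,0,0,0,0,-0.4],[0,0,0,0,0,0,-0.4],[0,0,0,0,0,0,-0.4],[0,0,0,0,0,0,-0.4]]]'

```text
time: 5.97
ee_pos: [0.5334, -0.0193, 0.0908]
eef_rot: [-0.641, 3.074, -0.0]
contact_force: [-0.7, 0.4, 0.1]
grip_width: 0.0355
finger_force: 0.0
```

Emit:
step_arm --increments '[[[0,0,3,0,0,0,-0.4],[0,0,7,0,0,0,-0.4],[0,0,10,0,0,0,-0.4],[0,0,10,0,0,0,-0.4],[0,0,10,0,0,0,-0.4]]]'

```text
time: 6.38
ee_pos: [0.5342, -0.0194, 0.1922]
eef_rot: [-0.64, 3.071, -0.001]
contact_force: [-0.2, 0.0, -0.0]
grip_width: 0.0596
finger_force: 0.0
```

```bash
python3 - <<'E'
from h import *
C,im=shot('wrist','w5');s=env.state()
u=proj(C,[.531,-.0166,.02]);print(s['ee_pos'],s['grip_width'],u)
u=u.astype(int);cv2.imwrite('pics/w5c.png',cv2.resize(im[max(0,u[1]-70):u[1]+70,u[0]-90:u[0]+90],None,fx=4,fy=4))
E
```

```text
[ 0.53285656 -0.01932016  0.19045211] 0.06033298251456113 [260.96450301 167.2320148 ]
```

View pics/w5c.png

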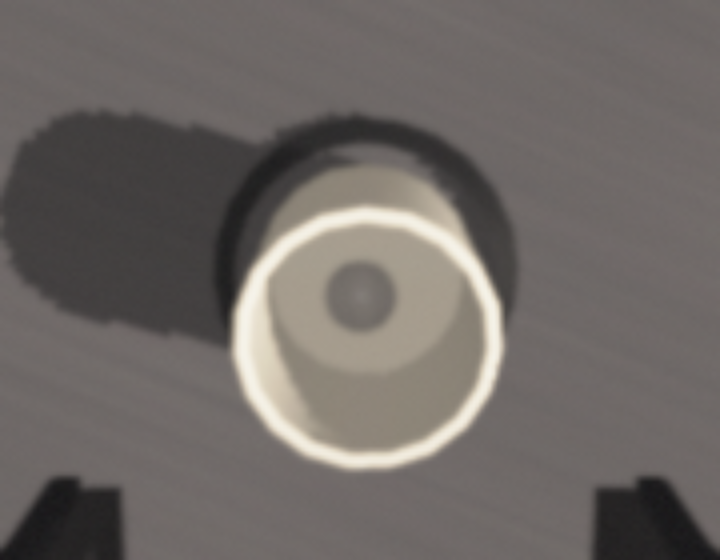

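The ball lies in the shaker at (360,296) and the rim centre is at crop (367,338). Next, the lids.

Emit:
step_arm --increments '[[[1,-4,0,0,0,0,-1],[1.5,-8,0,0,0,0,-1],[2,-12,0,0,0,0,-1],[2.5,-16,0,0,0,0,-1],[3,-20,0,0,0,0,-1]]]'

```text
time: 6.85
ee_pos: [0.5617, -0.2207, 0.188]
eef_rot: [0.641, -3.072, -0.003]
contact_force: [0.3, -0.1, 0.2]
grip_width: 0.084
finger_force: 0.0
```

Emit:
step_arm --increments '[[[0.2,-3,0,0,0,0,-1],[0.2,-3,0,0,0,0,-1],[0.2,-3,0,0,0,0,-1],[0.2,-3,0,0,0,0,-1],[0.2,-3,0,0,0,0,-1]]]'

```text
time: 7.27
ee_pos: [0.5647, -0.2472, 0.1889]
eef_rot: [0.645, -3.073, -0.003]
contact_force: [0.1, -0.3, 0.1]
grip_width: 0.0871
finger_force: 0.0
```

```bash
python3 - <<'E'
from h import *
s5=dict(ee_pos=np.array([.53286,-.01932,.19045]),eef_rot=np.array([-.64,3.071,-.001]))
print('shaker',ray(cam('wrist',s5),(261.75,181.5),.08))
C,im=shot('wrist','w6');s=env.state()
u=proj(C,[.565,-.25,.079]);print(s['ee_pos'],s['eef_rot'],u)
cv2.imwrite('pics/w6c.png',cv2.resize(im[50:250,100:366],None,fx=3,fy=3))
E
```

```text
shaker [ 0.52923093 -0.01628837  0.08      ]
[ 0.56493901 -0.24714813  0.18930707] [ 6.45432180e-01 -3.07360011e+00 -2.57356293e-03] [252.81807839 183.78008852]
```

View pics/w6c.png

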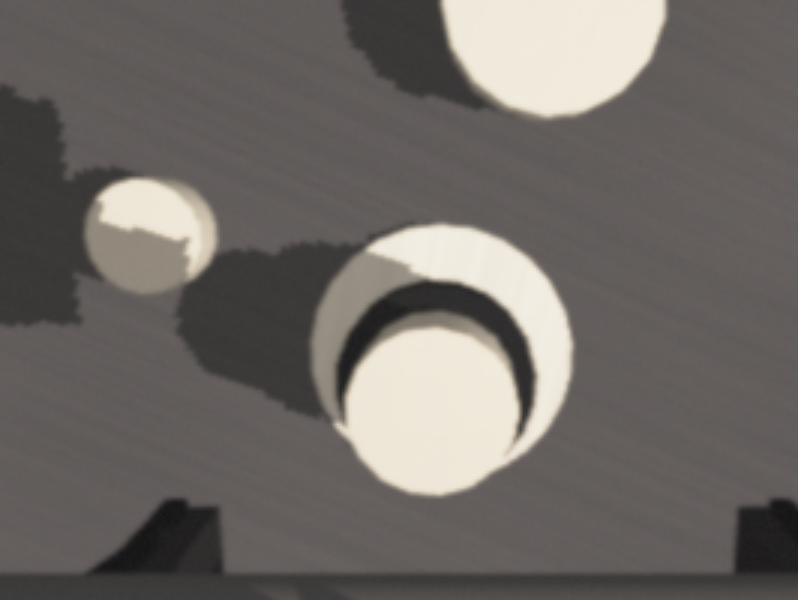

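Cap top is centred at crop (433,411), flange columns 336–537, stand foot (442,~355) with edges 311–573.

```bash
python3 - <<'E'
from h import *
C=cam('wrist');p=env.state()['ee_pos'];R=Ro.from_rotvec(env.state()['eef_rot']).as_matrix()
f=lambda u,v,z:ray(C,(100+u/3,50+v/3),z)
c=f(433,411,.079);print('cap',c,(c-p)*100,np.linalg.norm(f(345,411,.079)-f(521,411,.079)))
print('tool frame cap',R.T@(c-p),'flange',R.T@(f(436.5,385,.049)-p),'foot',R.T@(f(442,355,.005)-p))
print('foot',f(442,355,.005))
E
```

```text
cap [ 0.57067708 -0.25531806  0.079     ] [  0.57380665  -0.81699344 -11.0307071 ] 0.048484075135948365
tool frame cap [-0.00203295 -0.00998649  0.11028808] flange [-0.00150234 -0.0101759   0.14028811] foot [-0.0008678  -0.00996902  0.18428894]
foot [ 0.56950926 -0.25566657  0.005     ]
```

Emit:
step_arm --increments '[[[0.5,-0.8,-3,0,0,0,-1],[0.5,-0.8,-7,0,0,0,-1],[0.5,-0.8,-10.5,0,0,0,-1],[0.5,-0.8,-13.5,0,0,0,-1],[0.5,-0.8,-14.5,0,0,0,-1]]]'

```text
time: 7.73
ee_pos: [0.5671, -0.2541, 0.0403]
eef_rot: [0.644, -3.068, -0.008]
contact_force: [-1.0, 0.9, -0.3]
grip_width: 0.0872
finger_force: 0.0
```

Emit:
step_arm --increments '[[[0,0,-1,0,0,0,-1],[0,0,-2.1,0,0,0,-1],[0,0,-2.1,0,0,0,-1],[0,0,-2.1,0,0,0,-1]]]'

```text
time: 8.07
ee_pos: [0.5706, -0.2574, 0.0249]
eef_rot: [-0.641, 3.074, -0.001]
contact_force: [-0.5, 0.9, 1.4]
grip_width: 0.0868
finger_force: 0.0
```

Emit:
step_arm --increments '[[[0,0,0,0,0,0,0],[0,0,0,0,0,0,0],[0,0,0,0,0,0,0],[0,0,0,0,0,0,0],[0,0,0,0,0,0,0]]]' --squeeze 8

```text
time: 8.48
ee_pos: [0.5702, -0.2576, 0.0245]
eef_rot: [-0.641, 3.075, -0.001]
contact_force: [0.2, 0.2, 2.1]
grip_width: 0.0615
finger_force: 8.4
```

Emit:
step_arm --increments '[[[0,0,0,0,0,0,0.2],[0,0,0.5,0,0,0,0.2],[0,0,2,0,0,0,0.2],[0,0,4,0,0,0,0.2],[0,0,6,0,0,0,0.2]]]' --squeeze 25

```text
time: 8.9
ee_pos: [0.569, -0.2569, 0.084]
eef_rot: [0.641, -3.073, -0.002]
contact_force: [0.8, 0.2, -1.1]
grip_width: 0.0611
finger_force: 25.0
```

Emit:
step_arm --increments '[[[0,0,2,0,0,0,0.2],[-0.2,1,4,0,0,0,0.2],[-0.5,3,5,0,0,0,0.2],[-0.9,5.5,5,0,0,0,0.2],[-1.3,8,5,0,0,0,0.2]]]'

```text
time: 9.32
ee_pos: [0.5568, -0.1771, 0.135]
eef_rot: [-0.639, 3.075, -0.001]
contact_force: [0.4, 0.5, -1.8]
grip_width: 0.0607
finger_force: 25.0
```

Emit:
step_arm --increments '[[[-0.4,2.5,0,0,0,0,0.2],[-0.8,5,0,0,0,0,0.2],[-1.2,7.5,0,0,0,0,0.2],[-1.6,10,0,0,0,0,0.2],[-2,12,0,0,0,0,0.2]]]'

```text
time: 9.73
ee_pos: [0.5361, -0.055, 0.134]
eef_rot: [0.643, -3.074, -0.002]
contact_force: [0.1, 0.3, -1.0]
grip_width: 0.0608
finger_force: 25.0
```

Emit:
step_arm --increments '[[[-0.3,1.5,0,0,0,0,0.2],[-0.6,3,0,0,0,0,0.2],[-0.7,4,0,0,0,0,0.2],[-0.7,4,0,0,0,0,0.2],[-0.7,4,0,0,0,0,0.2]]]'

```text
time: 10.15
ee_pos: [0.5299, -0.0174, 0.134]
eef_rot: [0.642, -3.075, 0.0]
contact_force: [0.4, 0.0, -0.9]
grip_width: 0.0614
finger_force: 25.0
```

```bash
python3 - <<'E'
from h import *
C,im=shot('wrist','w7');s=env.state()
p=s['ee_pos'];print(p,s['eef_rot'],s['grip_width'],s['finger_force'],proj(C,p+[0,0,.054]),'shaker',proj(C,[.53,-.0165,.08]))
cv2.imwrite('pics/w7c.png',cv2.resize(im,None,fx=1.5,fy=1.5))
print([cv2.boundingRect(c) for c in cv2.findContours((im.min(2)>150).astype(np.uint8),0,2)[0] if cv2.contourArea(c)>80])
E
```

```text
[ 0.53004819 -0.01824851  0.13409032] [ 6.40117119e-01 -3.07562730e+00  1.01801014e-03] 0.06079782240648848 25.00004374422133 [250.6256894  294.31275162] shaker [257.02104387 205.48154674]
[(203, 273, 66, 30), (233, 235, 37, 7), (236, 157, 58, 35), (0, 64, 28, 34)]
```

Emit:
step_arm --increments '[[[0,0.15,-1.5,0,0,0,0.2],[0,0.15,-3.5,0,0,0,0.2],[0,0.15,-4.8,0,0,0,0.2],[0,0.15,-5,0,0,0,0.2],[0,0.15,-5,0,0,0,0.2]]]'

```text
time: 10.62
ee_pos: [0.5295, -0.0172, 0.0833]
eef_rot: [0.638, -3.074, 0.0]
contact_force: [-0.2, -0.5, -0.8]
grip_width: 0.0611
finger_force: 25.0
```

Emit:
step_arm --increments '[[[0,0,-0.3,0,0,0,0.2],[0,0,-0.6,0,0,0,0.2],[0,0,-0.6,0,0,0,0.2]]]'

```text
time: 10.87
ee_pos: [0.5308, -0.0164, 0.0785]
eef_rot: [-0.64, 3.074, -0.001]
contact_force: [0.2, -0.2, -1.8]
grip_width: 0.0612
finger_force: 25.0
```

Emit:
step_arm --increments '[[[0,0,-0.2,0,0,0,0.2],[0,0,-0.4,0,0,0,0.2],[0,0,-0.4,0,0,0,0.2]]]'

```text
time: 11.12
ee_pos: [0.5314, -0.0168, 0.0747]
eef_rot: [-0.64, 3.073, -0.002]
contact_force: [2.7, -3.9, 0.7]
grip_width: 0.0614
finger_force: 25.0
```

Emit:
step_arm --increments '[[[0.1,-0.12,0,0,0,0,0.2],[0.1,-0.12,-0.1,0,0,0,0.2],[0.1,-0.12,-0.2,0,0,0,0.2],[0.1,-0.12,-0.2,0,0,0,0.2]]]'

```text
time: 11.45
ee_pos: [0.5319, -0.0176, 0.0722]
eef_rot: [-0.64, 3.074, -0.002]
contact_force: [3.4, -3.6, 0.1]
grip_width: 0.0616
finger_force: 25.0
```

Emit:
step_arm --increments '[[[0.08,-0.1,-0.1,0,0,0,0.2],[0.08,-0.1,-0.25,0,0,0,0.2],[0.08,-0.1,-0.35,0,0,0,0.2],[0.08,-0.1,-0.35,0,0,0,0.2]]]'

```text
time: 11.78
ee_pos: [0.5319, -0.0179, 0.0694]
eef_rot: [-0.641, 3.075, 0.001]
contact_force: [-1.8, -1.6, 9.6]
grip_width: 0.061
finger_force: 25.0
```

Emit:
step_arm --increments '[[[0,0,-0.15,0,0,0,0.2],[0,0,-0.15,0,0,0,0.2],[0,0,-0.15,0,0,0,0.2]]]'

```text
time: 12.03
ee_pos: [0.532, -0.0178, 0.0693]
eef_rot: [-0.642, 3.075, 0.001]
contact_force: [-3.4, -2.3, 19.7]
grip_width: 0.0609
finger_force: 25.0
```

Emit:
step_arm --increments '[[[0,0,0.15,0,0,0,0.2],[0,0,0.15,0,0,0,-1],[0,0,0.15,0,0,0,-1],[0,0,0.15,0,0,0,-1],[0,0,0.15,0,0,0,-1]]]'

```text
time: 12.45
ee_pos: [0.5306, -0.0174, 0.0677]
eef_rot: [0.642, -3.073, -0.002]
contact_force: [-0.3, 0.4, -0.2]
grip_width: 0.0801
finger_force: 0.0
```

Emit:
step_arm --increments '[[[0,0,0,0,0,0,-1],[0,0,1.5,0,0,0,-1],[0,0,3.0,0,0,0,-1],[0,0,3.0,0,0,0,-1],[0,0,3.0,0,0,0,-1]]]'

```text
time: 12.87
ee_pos: [0.532, -0.0178, 0.0987]
eef_rot: [-0.641, 3.074, 0.0]
contact_force: [-1.3, 0.1, -0.4]
grip_width: 0.0868
finger_force: 0.0
```

```bash
python3 - <<'E'
from h import *
C,im=shot('wrist','w8');s=env.state()
p=s['ee_pos'];print(p,s['grip_width'],s['contact_force'],proj(C,[p[0],p[1],.124]),proj(C,[p[0],p[1],.094]))
cv2.imwrite('pics/w8c.png',cv2.resize(im,None,fx=1.5,fy=1.5))
n=cv2.cvtColor(env.read_camera('side'),cv2.COLOR_RGB2BGR);cv2.imwrite('pics/s8.png',n)
u=proj(cam('side'),[.531,-.017,.09]).astype(int);print(u)
a=cv2.resize(im[120:384,90:430],(400,311));b=cv2.resize(n[u[1]-40:u[1]+40,u[0]-40:u[0]+40],(311,311),interpolation=cv2.INTER_CUBIC)
cv2.imwrite('pics/m8.png',np.hstack([a,b]))
E
```

```text
[ 0.53136728 -0.01785729  0.09810846] 0.08695121170741077 [-0.45751696  0.21675872  0.47435391] [254.60756761 257.44241073] [255.33843356 231.78561199]
[254 193]
```

View pics/m8.png

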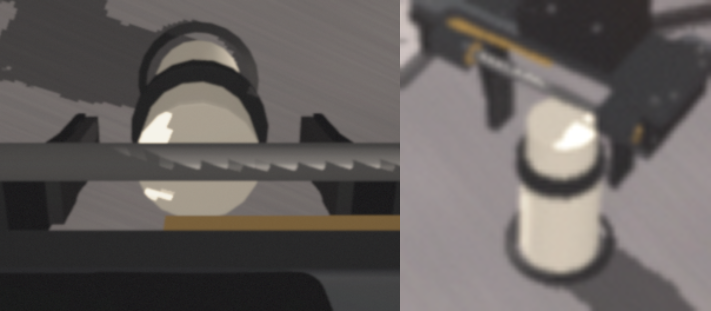

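The lid sits level on the shaker rim with the cap on top, and the cap is between the fingers. Grip the cap.

Emit:
step_arm --increments '[[[0,0,0.2,0,0,0,0.4],[0,0,0.2,0,0,0,0.4],[0,0,0.2,0,0,0,0.4],[0,0,0.2,0,0,0,0.4],[0,0,0.2,0,0,0,0.4]]]' --squeeze 8

```text
time: 13.38
ee_pos: [0.5316, -0.018, 0.1003]
eef_rot: [0.641, -3.075, -0.0]
contact_force: [0.4, 0.0, -0.6]
grip_width: 0.0613
finger_force: 0.0
```

Emit:
step_arm --increments '[[[0,0,0,0,0,0,0.4],[0,0,0,0,0,0,0.4],[0,0,0,0,0,0,0.4],[0,0,0,0,0,0,0.4]]]'

```text
time: 13.72
ee_pos: [0.5317, -0.018, 0.1005]
eef_rot: [0.641, -3.075, -0.0]
contact_force: [0.2, -0.5, 0.6]
grip_width: 0.0487
finger_force: 8.0
```

Emit:
step_arm --increments '[[[0,0,0,0,0,0,0.6],[0,0,0.2,0,0,0,0.6],[0,0,0.6,0,0,0,0.6],[0,0,1.4,0,0,0,0.6],[0,0,2.4,0,0,0,0.6]]]' --squeeze 15

```text
time: 14.13
ee_pos: [0.5314, -0.018, 0.125]
eef_rot: [0.641, -3.074, -0.0]
contact_force: [-0.1, -0.1, -0.7]
grip_width: 0.0481
finger_force: 15.0
```

Emit:
step_arm --increments '[[[0,0,2,0,0,0,0.6],[0,0,4,0,0,0,0.6],[0,0,6,0,0,0,0.6],[0,0,7.2,0,0,0,0.6],[0,0,7.8,0,0,0,0.6]]]'

```text
time: 14.55
ee_pos: [0.5331, -0.0181, 0.2057]
eef_rot: [-0.64, 3.071, -0.001]
contact_force: [0.5, -0.5, -0.5]
grip_width: 0.0485
finger_force: 15.0
```

Emit:
step_arm --increments '[[[0,0,0,0,0,0,0.6],[0,0,0,0,0,0,0.6],[0,0,0,0,0,0,0.6],[0,0,0,0,0,0,0.6],[0,0,0,0,0,0,0.6]]]'

```text
time: 14.97
ee_pos: [0.5312, -0.018, 0.2016]
eef_rot: [0.641, -3.074, -0.0]
contact_force: [0.3, 0.2, -0.6]
grip_width: 0.0486
finger_force: 15.0
```

```bash
python3 - <<'E'
from h import *
s=env.state();print(s['ee_pos'],s['grip_width'],s['finger_force'],np.abs(s['joint_velocities']).max())
C=cam('side');n=cv2.cvtColor(env.read_camera('side'),cv2.COLOR_RGB2BGR)
cv2.imwrite('pics/s9.png',n)
a=cv2.imread('pics/s8.png');h=lambda i,p:int(i[p[1],p[0]].mean())
for z in [.02,.04,.06,.07,.075,.08,.085,.09,.095,.1,.105,.11,.12,.15,.18,.19,.2,.205,.21,.22,.23]:
    p=proj(C,[.5317,-.018,z]);p=p.round().astype(int);print(z,p,h(a,p),h(n,p),n[p[1],p[0]-14:p[0]+15:4].mean(1).astype(int))
E
```

```text
[ 0.53119334 -0.01803977  0.2016271 ] 0.048552331227154494 14.999898299574852 0.0019436362175524868
0.02 [254 211] 195 194 [139 132 194 195 194 191 171 108]
0.04 [254 207] 195 194 [145 148 197 194 194 191 173 144]
0.06 [254 202] 58 57 [145 170 122  61  57  90 172 146]
0.07 [255 199] 91 69 [145  93  64  67  67  60 109 144]
0.075 [255 198] 155 68 [145  71  68  67  68  63  83 146]
0.08 [255 197] 187 64 [146  63  69  61  63  60  67 145]
0.085 [255 195] 196 53 [144  71  64  52  51  59  71 146]
0.09 [255 194] 196 53 [144  70  60  53  53  56  70 146]
0.095 [255 193] 196 59 [145  71  60  56  56  54  70 145]
0.1 [255 191] 226 64 [145  70  61  56  68  55  75 145]
0.105 [255 190] 249 56 [144  75  62  53  63  58  83 144]
0.11 [255 189] 243 54 [144  85  67  54  59  63  98 145]
0.12 [255 186] 199 69 [146 141  80  69  69  87 143 149]
0.15 [255 177] 101 143 [147 146 145 145 145 148 147 148]
0.18 [255 169] 83 188 [146 143 147 178 179 151 131 144]
0.19 [255 166] 49 195 [144 144 186 193 193 170  48  84]
0.2 [256 163] 44 193 [143 167 190 193 194 112  45  83]
0.205 [256 161] 44 195 [143 167 190 195 193 113  47  64]
0.21 [256 159] 44 196 [113 151 193 197 197 142  46  64]
0.22 [256 156] 46 195 [ 80 149 195 195 195 136  46  56]
0.23 [256 153] 44 196 [ 80 141 195 195 195 145  54  74]
```

The side view agrees: the black lid is unmoved on the shaker, and the white cap is held about 10 cm above it and still.

```bash
python3 -c "
from station import env
print(env.sign_off())"
```

```text
the job is handed in; nothing more can be done
None
```

The job is handed in: the ball is in the shaker, the inner lid is seated on the rim, and the arm holds the outer cap upright and still about 10 cm above it, at about 15 s of the allowed 70 s.

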